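Fetch the parts box from behind the solder-reel stand

TASK

The yellow parts box sits in a bay of the low wooden riser, blocked by the tall solder-reel stand in front of it. Lift the stand aside onto the round white ceramic coaster, pull the yellow box out of its bay and set it on the middle of the blue mat, then put the stand back where it first stood, on the painted ring in front of the now empty bay. Keep the top-heavy stand upright throughout, set things down rather than dropping them, leave all other loose things where they are, and let go of everything at the end.

Things in the scene. Friction and masses are not known exactly. Their poses are not given: they have to be found in the camera images.
- yellow_box: Yellow box, black lid, loose, 0.25 kg. Body 100 (x) x 60 (y) x 44 mm high; origin: centre of the body's underside. Pull handle on the -x face: upright yellow post 16 x 14 (y) mm, 6 to 62 mm high, centred at x = -82, y = 0, on a low 10 mm wide tongue. Starts on the bench in one of the riser's bays, -x face about level with the riser's front, only the handle sticking out. Slides on the bench.
- grey_box: Grey parts box of the same shape, in the other bay; a bystander, loose, about 0.25 kg. Origin as for the yellow box.
- reel_stand: Loose, 0.4 kg, top-heavy, tips over beyond about 17 degrees. Round about its z: dark base disc 64 mm dia x 8, 12 mm stem, reel with red flanges 54 mm dia from 100 to 150 mm high, black grip knob 22 mm dia from 150 to 190 mm high. Origin: centre of the underside. Starts on the bench 140 mm along -x of the yellow box's origin, within 15 mm of the centre of a painted ring.
- riser: Dark wooden riser, fixed, 130 (x) x 204 (y) x 68 mm high, open to its -x (robot's side). Origin: centre of its underside. Two bays 84 mm wide, 56 mm high, at y = +48 and -48 mm; walls and top board 12 mm; front edge at x = -65 mm; the boxes in it start with the same yaw as it. White rings 76 mm dia painted on the bench at x = -155, y = +48 and -48 mm.
- coaster: Round white ceramic coaster, fixed, 110 mm dia, 4 mm thick. Origin at the centre of its underside (bench level). It lies left or right of the riser's front, the mat on the other side.
- mat: Blue mat with a thin white border line, fixed, 180 (x) x 150 (y) mm, 3 mm thick. Origin at the centre of its underside (bench level).
- meter: Red multimeter lying on top of the riser, loose bystander, 76 x 150 x 34 mm. Origin at the centre of its underside.
- flux_tin: Small aluminium jar with green cap on the bench, loose bystander, 52 mm dia, 45 mm high. Origin at the centre of its underside.
- screwdriver: Orange-handled screwdriver lying on the bench, loose bystander, 170 mm long, along its own x.
- module: Flat green circuit module lying on the bench, loose bystander, 60 x 85 x 14 mm. Origin at the centre of its underside.
Things that resemble listed ones, but are neither listed nor needed, are in the scene too. Several things look just like the yellow_box: the one meant starts farthest to the robot's right.

How it is judged:
By the outcome, as a careful person would: the job done as asked, in the order asked, and still so for the second after the job is handed in, with the robot touching nothing.
It also fails if it takes over 72 s, if anything falls off the work surface, if the arm or the gripper's body presses on something with over 40 N, if the wrist force passes 120 N, or if a joint passes its speed limit or range.

ROBOT

A 7-joint arm with a two-finger parallel gripper is mounted at the origin on the work surface. World frame = base frame: x ahead of the robot, y to its left, z up, the work surface at z = 0. Lengths are in mm, angles in rad, forces in N, time in s.
With the tool pointing down it reaches from about 400 to 850 mm from the base axis. Payload 4.5 kg.
Tool frame: the origin (TCP) lies at the centre of the arm's flange, where the gripper is bolted on; the fingertips stand 166 mm ahead of it and the grasp point (between the pads) lies 147 mm ahead of it; x points along the fingers, y is the direction in which the jaws open and shut, and the axes are right-handed (so a half turn about x gives the same grasp; the last joint's range is limited). The gripper opens to 88 mm and grips with 3 to 60 N. Pads are 18 mm wide; open, the fingers measure 123 mm over their backs; the gripper's body (75 mm by 187 mm) begins 45 mm behind the grasp point.
Start: joints at [-1.08, 0.689, -0.195, 1.565, 0.157, 0.902, -0.215], TCP at [275.655, 560.938, 404.743] pointing down, gripper open.
Joint ranges: [-3.01, 3.01], [-0.46, 2.08], [-1.47, 1.51], [0.13, 2.56], [-1, 4.14], [0.04, 2.09], [-2.66, 2.66]. Speed limits (rad/s): [2.57, 2.57, 3.14, 3.14, 3.14, 3.14, 3.14].

INTERFACE

Orientations are given as a unit quaternion [x, y, z, w].
In Python, from workcell import ctrl gives the robot as it stands. The module is installed in compiled form; this text tells all that it offers.
- The arm moves only by the shell command python3 -m creep 'ROWS'. ROWS is text: rows parted by semicolons, each of 7 numbers parted by spaces: the gripper's target within -1 to 1 (shut at 1, half-way at 0, fully open at -1), then the shift along the tool's x, y, z each as a share of 0.02 m, from -1 to 1, then the turn, a rotation vector about the tool's x, y, z each as a share of 6 degrees, from -1 to 1. A call has 1 to 8 rows; each row shifts and turns the commanded pose from where the row before left it, along the tool's axes as they then stand; what a row does not reach is not made up. A row lasts 1/10 s, in which the tool goes at most 50 mm and 8.59 degrees, less where a joint would pass 70% of its speed; a pose out of reach is approached as far as the arm can. A call with a number of a shift or a turn outside -1 to 1 is refused whole. A call with a gripper value outside its range is refused whole. The fingers move at their own pace and stop on an object; the grip force is fixed at half the most. Time passes only in rows, so rows that do not move let the fingers close. It gives the time, the measured TCP pose, the force and the opening at its end, in the units of the state.
- ctrl.sense(): the state, without advancing time (a new reading comes with each control period).
- ctrl.snapshot(name): name is "side" or "top" or "wrist"; returns the picture (420x560x3 uint8, red, green, blue); there is no depth.
- ctrl.calibration(name): a dict with "K" (3x3 intrinsics, pixels), "k1" (the pictures are not rectified: a ray, as slopes to the right and down, at radius r is drawn at 1 + k1 r^2 times it, then the intrinsics apply), "world_to_cam" (4x4, takes a point from world to camera coordinates). Camera axes: x right, y up, looking along -z (the intrinsics and any distortion apply to the point x, -y, -z); pixel columns grow to the right and rows downward; lengths in mm; the calibration is good to about 2 mm. A picture is of the moment at which its call begins: read the wrist's pose just before it. calibration takes no time and is no camera call; for the wrist camera it gives the pose at the moment of the call.
- ctrl.sign_off(): hands the job in, once; it reports no verdict.
Trained networks look in the newest picture that a camera, given by its name, has taken for a name from the list of things; names that differ only in an ending like _2 or _b are one class to them, and where a whole thing is asked for, a point or a joint stands for the part that bears it (a point fixed in the world has none). Each returns a list of dicts, best first, with "confidence" (0 to 1); they miss things now and then, are a little off and sometimes report something else, mostly with a low value. They report only what shows in the picture. A call takes as long as a camera call. They do not tell look-alikes from the thing itself.
- ctrl.boxes_of(camera, thing): "uv" ([column, row] in pixels, amid what is visible of it).
- ctrl.masks_of(camera, thing): "pixels" (420x560 bool, what is visible of it) and "uv" ([column, row] in pixels, amid what is visible of it).
- ctrl.landmark_of(camera, thing): "uv" ([column, row] in pixels: a listed point, or the origin of a listed thing).
The state is a dict: "clock": time; "joints": joint angles; "dq": joint speeds; "joint_torque": joint torques, N m; "tcp_pos": TCP position; "tool_rot": TCP orientation; "contact_force": force on the tool from outside, world axes, zero at the start; "torque": the same for the moment, N m; "opening": opening from 0.0 (shut) to 1.0 (fully open).
Only numpy, scipy, OpenCV 4.12 (cv2) and the standard library are available. Lean on these libraries where they do the work, as an engineer would, in place of code of your own. Each camera call takes 0.05 s, during which the arm holds its last target.

## Working session

There is one attempt and no reset: what is moved stays moved. The work goes in short steps, Python scripts to look and compute and a shell command to move; the robot and the scene stay as the last step left them, time stands still between calls to the robot, and variables do not carry over. Pictures are saved under pics/ and viewed, and the job is handed in when it is done.

```bash
mkdir -p pics; ls
python3 - <<'E'
from workcell import ctrl
import cv2
s=ctrl.sense();print(s)
for n in ["side","top","wrist"]:
    im=ctrl.snapshot(n);cv2.imwrite(f"pics/a_{n}.png",im[:,:,::-1])
    c=ctrl.calibration(n);print(n,c)
E
```

```text
pics
{'clock': 0.0, 'joints': array([-1.08019456,  0.69001082, -0.19451858,  1.56637868,  0.15728902,
        0.90249503, -0.21508268]), 'dq': array([ 0.00071029, -0.00174815, -0.00027215, -0.00199102,  0.00081238,
       -0.00074536,  0.00055446]), 'joint_torque': array([-5.97078324e-04, -5.27569556e+01, -1.26693103e+00, -1.53432727e+01,
       -5.26281714e-02,  6.85864637e-03,  1.73814083e-04]), 'tcp_pos': array([275.54679387, 560.60048384, 403.88387507]), 'tool_rot': array([ 0.15940471,  0.68885973, -0.16073095,  0.68864212]), 'contact_force': array([ 0.05484368, -0.3432478 ,  0.23687001]), 'torque': array([-0.01938985, -0.03937799, -0.04935841]), 'opening': 1.0008038061260751}
side {'K': array([[507.67279711,   0.        , 274.51098837],
       [  0.        , 507.67279711, 211.14207007],
       [  0.        ,   0.        ,   1.        ]]), 'k1': -0.036630516430103885, 'world_to_cam': array([[ 9.98865199e-01, -4.53821311e-02, -1.44490896e-02,
        -5.22614450e+02],
       [ 4.05271110e-02,  6.50545618e-01,  7.58385095e-01,
        -8.35357126e+01],
       [-2.50173399e-02, -7.5
[... 546 characters left out ...]
 -1.05888725e-03,  9.90832235e-01,
        -8.40212726e+02],
       [ 0.00000000e+00,  0.00000000e+00,  0.00000000e+00,
         1.00000000e+00]])}
wrist {'K': array([[360.48816999,   0.        , 284.54558629],
       [  0.        , 360.48816999, 213.89617213],
       [  0.        ,   0.        ,   1.        ]]), 'k1': -0.07927953568738363, 'world_to_cam': array([[ 4.41224555e-01,  8.97394669e-01, -1.92363210e-03,
        -6.23927910e+02],
       [-8.65391808e-01,  4.24920299e-01, -2.65593220e-01,
         3.67935727e+01],
       [-2.37524549e-01,  1.18850946e-01,  9.64083265e-01,
        -3.88376123e+02],
       [ 0.00000000e+00,  0.00000000e+00,  0.00000000e+00,
         1.00000000e+00]])}
```

View pics/a_top.png

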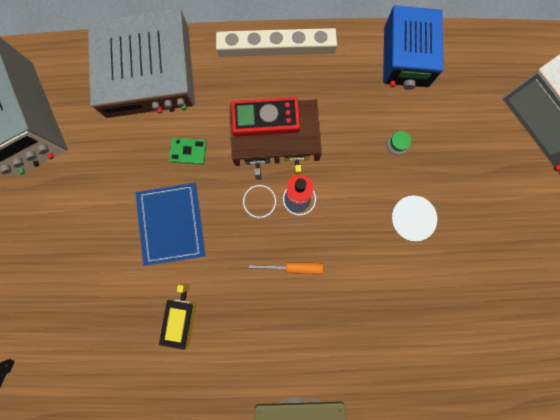

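View pics/a_side.png

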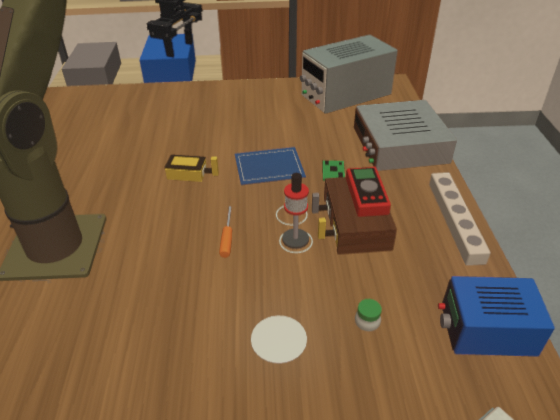

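Top picture: two yellow boxes. One is in the riser's right bay with its handle at (298,168), the other lies loose at (177,322). The first is farthest to the robot's right and in a bay, so it is the one meant. The stand is at (300,190), the coaster at (415,218) and the mat at (170,223).

```bash
cat > h.py <<'E'
import numpy as np,cv2
from workcell import ctrl
def ray(cal,uv):
    K=cal["K"];d=np.array([(uv[0]-K[0,2])/K[0,0],(uv[1]-K[1,2])/K[1,1]])
    x=d.copy()
    for _ in range(20): x=d/(1+cal["k1"]*(x@x))
    W=np.array(cal["world_to_cam"]);R=W[:3,:3];t=W[:3,3]
    return -R.T@t, R.T@np.array([x[0],-x[1],-1.0])
def at_z(cal,uv,z):
    o,d=ray(cal,uv);s=(z-o[2])/d[2];return o+s*d
def proj(cal,p):
    W=np.array(cal["world_to_cam"]);q=W[:3,:3]@np.asarray(p,float)+W[:3,3]
    x=np.array([q[0],-q[1]])/-q[2];x=x*(1+cal["k1"]*(x@x))
    return cal["K"][:2,:2]@x+cal["K"][:2,2]
E
python3 - <<'E'
from h import *
np.set_printoptions(precision=1,suppress=True)
im=ctrl.snapshot("top");c=ctrl.calibration("top")
s=ctrl.snapshot("side");cs=ctrl.calibration("side")
for cam,cc in (("top",c),("side",cs)):
  for th,z in (("yellow_box",0),("grey_box",0),("reel_stand",0),("riser",0),("coaster",0),("mat",0),("meter",68),("flux_tin",0),("screwdriver",10),("module",0)):
    print(cam,th,[(np.array(d["uv"]).round(1),round(d["confidence"],2),at_z(cc,d["uv"],z)[:2]) for d in ctrl.landmark_of(cam,th)])
for th,z in (("coaster",4),("mat",3)):
    for cam,cc in (("top",c),("side",cs)):
        d=ctrl.masks_of(cam,th)[0];cnt=max(cv2.findContours(d["pixels"].astype('uint8'),0,2)[0],key=cv2.contourArea)
        w=np.array([at_z(cc,p[0],z)[:2] for p in cnt],np.float32)
        print(cam,th,cv2.minAreaRect(w),cv2.minEnclosingCircle(w))
crop=im[90:230,220:360];cv2.imwrite("pics/crop1.png",cv2.resize(crop,None,fx=4.2,fy=4.2,interpolation=cv2.INTER_CUBIC)[:,:,::-1])
crop=s[150:270,260:400];cv2.imwrite("pics/crop2.png",cv2.resize(crop,None,fx=5,fy=5,interpolation=cv2.INTER_CUBIC)[:,:,::-1])
E
```

```text
top yellow_box [(array([182.4, 321. ]), 0.79, array([291.4, 265.1]))]
top grey_box []
top reel_stand [(array([297.8, 198.4]), 0.65, array([572.4, -12.4]))]
top riser [(array([274.6, 140.7]), 0.76, array([717.4,  39.8]))]
top coaster [(array([413.3, 217.3]), 0.61, array([ 519. , -288.4])), (array([271.9, 136.3]), 0.4, array([728.8,  46.1]))]
top mat [(array([169. , 224.5]), 0.66, array([517.8, 297.9]))]
top meter [(array([264.4, 119.5]), 0.61, array([747. ,  60.9]))]
top flux_tin [(array([398.3, 144.1]), 0.83, array([ 701.2, -264.8]))]
top screwdriver [(array([285.2, 266.1]), 0.59, array([412.8,  22.4]))]
top module [(array([186.3, 152.1]), 0.95, array([695.3, 257.5]))]
side yellow_box [(array([186.6, 174.8]), 0.96, array([290.6, 265.6])), (array([357.5, 224.1]), 0.15, array([728.7,  34.1]))]
side grey_box []
side reel_stand [(array([297.4, 241.4]), 0.66, array([576.7, -17.6]))]
side riser [(array([355.1, 221.8]), 0.72, array([724.2,  42.9]))]
side coaster [(array([279.1, 339.1]), 0.59, array([ 519.1, -289.9]))]
side mat [(array([266. , 167.8]), 0.87, array([512.1, 284.1]))]
side mete
[... 367 characters left out ...]
266.9]))]
top coaster ((516.6248168945312, -288.195068359375), (103.8719482421875, 106.5555191040039), 42.20469284057617) ((517.37158203125, -288.4710693359375), 55.009273529052734)
side coaster ((517.7136840820312, -289.3007507324219), (109.50566864013672, 108.27029418945312), 45.26259231567383) ((517.172119140625, -289.74310302734375), 55.73092269897461)
top mat ((519.5055541992188, 296.083740234375), (185.78697204589844, 153.53652954101562), 6.954237461090088) ((521.0247802734375, 296.13946533203125), 113.9531021118164)
side mat ((520.1397094726562, 293.93048095703125), (179.28265380859375, 152.7273406982422), 7.4522833824157715) ((520.7845458984375, 292.5094299316406), 112.2422866821289)
```

View pics/crop1.png

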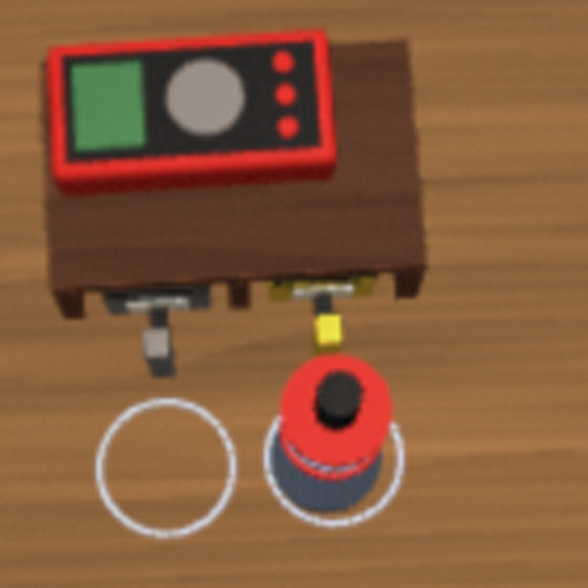

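View pics/crop2.png

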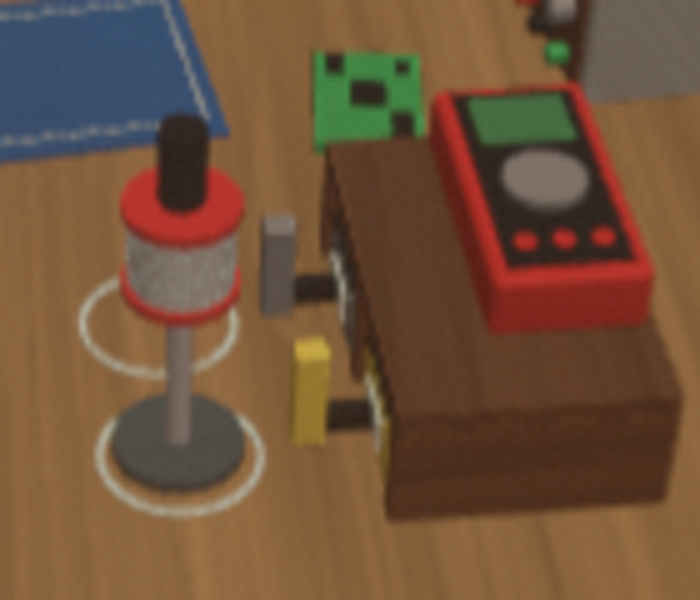

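Run:
```python
from h import *
np.set_printoptions(precision=1,suppress=True)
c=ctrl.calibration("top");cs=ctrl.calibration("side")
A=lambda u,v,z:at_z(c,(220+u/4.2-.4,90+v/4.2-.4),z)[:2]
B=lambda u,v,z:at_z(cs,(260+u/5-.4,150+v/5-.4),z)[:2]
def P(n,x): print(n,x)
rl,rr=A(166,467,0),A(335,457,0);P("rings",(rl,rr,np.linalg.norm(rl-rr)))
P("ring side",(B(158,323,0),B(180,450,0)))
P("handle top",(A(328,329,62),B(312,349,62)))
P("grey handle",(A(157,342,62),B(278,222,62)))
P("knob top",(A(340,388,190),B(184,125,190)))
P("base",(B(178,439,8)))
fl,fr,br=A(52,288,68),A(425,264,68),A(408,40,68)
P("riser",(fl,fr,br,np.linalg.norm(fl-fr),np.linalg.norm(fr-br)))
P("riser side",(B(325,150,68),B(388,420,68),B(680,393,68)))
d=fl-fr; print("yaw",np.degrees(np.arctan2(-d[0],d[1])))
d=rl-rr; print("yaw rings",np.degrees(np.arctan2(-d[0],d[1])))
s=ctrl.sense();print(s['clock'])
from scipy.spatial.transform import Rotation as R
print(R.from_quat(s['tool_rot']).as_matrix())
```

```text
rings (array([569.2,  80.5]), array([572.3, -16.1]), np.float64(96.67606254365403))
ring side (array([568.9,  81.1]), array([572.9, -11.3]))
handle top (array([632.4, -11.8]), array([632.8, -12.5]))
grey handle (array([627.8,  80.4]), array([627.1,  81.3]))
knob top (array([574.2, -10.6]), array([572.4,  -8.7]))
base [571.8 -12. ]
riser (array([657.8, 136. ]), array([665.4, -64.9]), array([793.2, -61.2]), np.float64(201.05470656573868), np.float64(127.86039112980808))
riser side (array([655.7, 129.8]), array([659.8, -68.3]), array([792.3, -58.8]))
yaw 2.1607988689246502
yaw rings 1.8399145729982402
1.45
[[ 0.   0.4  0.9]
 [ 0.   0.9 -0.4]
 [-1.   0.  -0. ]]
```

```bash
cat >> h.py <<'E'
from scipy.spatial.transform import Rotation as R
def plan(target=None,yaw=None):
    "target: grasp point mm. prints tool-axis shift in units of 20 mm and turn to make tool y = world y rotated by yaw deg"
    s=ctrl.sense();M=R.from_quat(s['tool_rot'])
    g=s['tcp_pos']+147*M.as_matrix()[:,0]
    print("clk",round(s['clock'],2),"tcp",s['tcp_pos'].round(1),"grasp",g.round(1),"open",round(s['opening'],3),"F",s['contact_force'].round(1))
    m=M.as_matrix();print("tilt x:",m[:,0].round(3)," tool y:",m[:,1].round(3)," z:",m[:,2].round(3))
    T=M
    if yaw is not None:
        y=np.radians(yaw);Y=np.array([-np.sin(y),np.cos(y),0]);X=np.array([0,0,-1.]);T=R.from_matrix(np.stack([X,Y,np.cross(X,Y)],1))
        print("turn units(6deg):",((M.inv()*T).as_rotvec(degrees=True)/6).round(2))
    if target is not None:
        tt=np.array(target)-147*T.as_matrix()[:,0]
        print("shift units, now axes:",(M.inv().apply(tt-s['tcp_pos'])/20).round(2)," final axes:",(T.inv().apply(tt-s['tcp_pos'])/20).round(2))
E
python3 -c "
from h import *
plan((573,-11,215),2)"
```

```text
clk 1.45 tcp [275.6 560.9 404.7] grasp [275.7 561.  257.7] open 0.998 F [ 0.7 -0.2  0.1]
tilt x: [ 0.  0. -1.]  tool y: [0.441 0.897 0.   ]  z: [ 0.897 -0.441 -0.   ]
turn units(6deg): [-4.7  0.  -0. ]
shift units, now axes: [  2.13 -19.11  25.96]  final axes: [  2.14 -29.1   13.86]
```

```bash
python3 -m creep '-1 0 0 0 -0.94 0 0;-1 0 0 0 -0.94 0 0;-1 0 0 0 -0.94 0 0;-1 0 0 0 -0.94 0 0;-1 0 0 0 -0.94 0 0;-1 0 -1 0.45 0 0 0;-1 0 -1 0.45 0 0 0;-1 0 -1 0.45 0 0 0'
python3 -m creep '-1 0 -1 0.45 0 0 0;-1 0 -1 0.45 0 0 0;-1 0 -1 0.45 0 0 0;-1 0 -1 0.45 0 0 0;-1 0 -1 0.45 0 0 0;-1 0 -1 0.45 0 0 0;-1 0 -1 0.45 0 0 0;-1 0 -1 0.45 0 0 0'
python3 -m creep '-1 0 -1 0.45 0 0 0;-1 0 -1 0.45 0 0 0;-1 0 -1 0.45 0 0 0;-1 0 -1 0.45 0 0 0;-1 0 -1 0.45 0 0 0;-1 0 -1 0.45 0 0 0;-1 0 -1 0.45 0 0 0;-1 0 -1 0.45 0 0 0'
python3 -c "
from h import *
plan((573,-11,225),2)"
```

```text
clock: 2.25
tcp_pos: [305.1, 501.3, 404.7]
tool_rot: [-0.013, 0.707, 0.013, 0.707]
contact_force: [0.0, 0.1, 1.0]
opening: 0.996
clock: 3.05
tcp_pos: [382.8, 343.8, 404.9]
tool_rot: [-0.012, 0.707, 0.013, 0.707]
contact_force: [0.4, 0.9, 0.5]
opening: 1.003
clock: 3.85
tcp_pos: [460.4, 186.4, 404.9]
tool_rot: [-0.012, 0.707, 0.013, 0.707]
contact_force: [0.1, -0.8, 1.0]
opening: 0.999
clk 3.85 tcp [460.4 186.4 404.9] grasp [460.5 186.4 257.9] open 0.999 F [ 0.1 -0.8  1. ]
tilt x: [ 0.  0. -1.]  tool y: [-0.035  0.999  0.   ]  z: [0.999 0.035 0.   ]
turn units(6deg): [ 0.  0. -0.]
shift units, now axes: [  1.64 -10.06   5.28]  final axes: [  1.64 -10.06   5.28]
```

```bash
python3 -m creep '-1 0 -1 0.53 0 0 0;-1 0 -1 0.53 0 0 0;-1 0 -1 0.53 0 0 0;-1 0 -1 0.53 0 0 0;-1 0 -1 0.53 0 0 0;-1 0 -1 0.53 0 0 0;-1 0 -1 0.53 0 0 0;-1 0 -1 0.53 0 0 0'
python3 -m creep '-1 0 -1 0.53 0 0 0;-1 0 -1 0.53 0 0 0;-1 0 0 0 0 0 0;-1 0 0 0 0 0 0'
python3 - <<'E'
from h import *
plan((573,-11,175),2)
for n in ("wrist","top"):
    c=ctrl.calibration(n);im=ctrl.snapshot(n);cv2.imwrite(f"pics/b_{n}.png",im[:,:,::-1])
    if n=="wrist": print(proj(c,(573,-11,190)),proj(c,(572,-14,0)),proj(c,(632,-13,62)))
E
```

```text
clock: 4.65
tcp_pos: [550.9, 29.4, 404.8]
tool_rot: [-0.012, 0.707, 0.012, 0.707]
contact_force: [0.0, 0.0, 0.2]
opening: 1.001
clock: 5.05
tcp_pos: [572.8, -8.7, 404.6]
tool_rot: [-0.012, 0.707, 0.013, 0.707]
contact_force: [0.4, 0.2, 0.1]
opening: 1.001
clk 5.05 tcp [572.8  -8.7 404.6] grasp [572.8  -8.6 257.6] open 1.001 F [0.4 0.2 0.1]
tilt x: [-0.     0.001 -1.   ]  tool y: [-0.035  0.999  0.001]  z: [ 0.999  0.035 -0.   ]
turn units(6deg): [-0.   -0.   -0.01]
shift units, now axes: [ 4.13 -0.12  0.01]  final axes: [ 4.13 -0.11  0.01]
[280.97518402 238.74668069] [279.82018639 179.21724357] [278.13023686 252.65755406]
```

View pics/b_wrist.png

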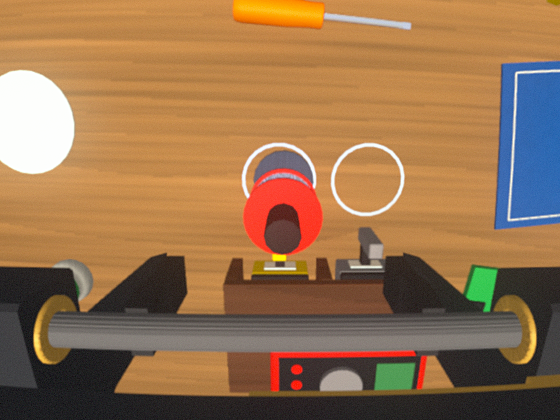

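```bash
python3 -m creep '-1 1 -0.05 0 0 0 0;-1 1 0 0 0 0 0;-1 1 0 0 0 0 0;-1 0.7 0 0 0 0 0;-1 0.43 0 0 0 0 0;-1 0 0 0 0 0 0;0 0 0 0 0 0 0;0.2 0 0 0 0 0 0'
python3 -m creep '0.5 0 0 0 0 0 0;1 0 0 0 0 0 0;1 0 0 0 0 0 0;1 0 0 0 0 0 0;1 0 0 0 0 0 0;1 0 0 0 0 0 0'
python3 -c "
from h import *
plan((517,-289,218),2)"
```

```text
clock: 5.95
tcp_pos: [573.3, -9.6, 323.0]
tool_rot: [-0.013, 0.706, 0.013, 0.708]
contact_force: [0.4, -0.3, 0.4]
opening: 0.845
clock: 6.55
tcp_pos: [573.0, -9.9, 322.1]
tool_rot: [-0.013, 0.707, 0.013, 0.707]
contact_force: [0.1, -0.1, -0.4]
opening: 0.299
clk 6.55 tcp [573.   -9.9 322.1] grasp [573.   -9.9 175.1] open 0.299 F [ 0.1 -0.1 -0.4]
tilt x: [-0.  0. -1.]  tool y: [-0.035  0.999  0.   ]  z: [ 0.999  0.035 -0.   ]
turn units(6deg): [ 0.01 -0.   -0.  ]
shift units, now axes: [ -2.15 -13.85  -3.29]  final axes: [ -2.15 -13.85  -3.29]
```

```bash
python3 -m creep '1 0 0 0 0 0 0;1 0 0 0 0 0 0;1 0 0 0 0 0 0;1 0 0 0 0 0 0;1 -0.2 0 0 0 0 0;1 -0.5 0 0 0 0 0;1 -0.8 0 0 0 0 0;1 -0.6 0 0 0 0 0'
python3 - <<'E'
from h import *
plan((517,-289,218),2)
im=ctrl.snapshot("side");cv2.imwrite("pics/c_side.png",im[:,:,::-1])
E
```

```text
clock: 7.35
tcp_pos: [573.1, -9.8, 365.3]
tool_rot: [-0.012, 0.707, 0.013, 0.707]
contact_force: [0.4, -0.2, -2.7]
opening: 0.237
clk 7.35 tcp [573.1  -9.8 365.3] grasp [573.2  -9.8 218.3] open 0.237 F [ 0.4 -0.2 -2.7]
tilt x: [ 0.001  0.    -1.   ]  tool y: [-0.035  0.999  0.   ]  z: [0.999 0.035 0.001]
turn units(6deg): [ 0.01  0.01 -0.  ]
shift units, now axes: [ 1.000e-02 -1.385e+01 -3.300e+00]  final axes: [  0.02 -13.85  -3.29]
```

View pics/c_side.png

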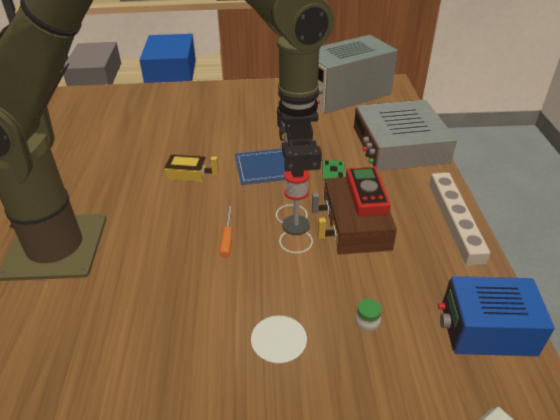

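Side view: the stand hangs upright in the gripper (base at (296,225)) with the ring at (296,241) empty. I move it smoothly to the coaster.

```bash
python3 -m creep '1 0 -0.25 -0.06 0 0 0;1 0 -0.5 -0.12 0 0 0;1 0 -0.75 -0.18 0 0 0;1 0 -0.9 -0.21 0 0 0;1 0 -0.9 -0.21 0 0 0;1 0 -0.9 -0.21 0 0 0;1 0 -0.9 -0.21 0 0 0;1 0 -0.9 -0.22 0 0 0'
python3 -m creep '1 0 -0.9 -0.21 0 0 0;1 0 -0.9 -0.21 0 0 0;1 0 -0.9 -0.21 0 0 0;1 0 -0.9 -0.21 0 0 0;1 0 -0.9 -0.21 0 0 0;1 0 -0.9 -0.21 0 0 0;1 0 -0.9 -0.21 0 0 0;1 0 -0.8 -0.19 0 0 0'
python3 -m creep '1 0 -0.6 -0.14 0 0 0;1 0 -0.35 -0.08 0 0 0;1 0 -0.2 -0.05 0 0 0;1 0 -0.1 0 0 0 0;1 0 0 0 0 0 0;1 0 0 0 0 0 0'
python3 - <<'E'
from h import *
plan((517,-289,179),2)
E
```

```text
clock: 8.2
tcp_pos: [547.9, -133.4, 363.4]
tool_rot: [-0.012, 0.708, 0.012, 0.706]
contact_force: [-0.5, -0.2, -3.2]
opening: 0.237
clock: 9.0
tcp_pos: [519.3, -276.5, 363.3]
tool_rot: [-0.012, 0.708, 0.012, 0.706]
contact_force: [-1.3, -0.3, -4.2]
opening: 0.237
clock: 9.6
tcp_pos: [516.6, -298.3, 364.2]
tool_rot: [-0.013, 0.707, 0.013, 0.707]
contact_force: [-0.5, -0.2, -2.3]
opening: 0.241
clk 9.6 tcp [ 516.6 -298.3  364.2] grasp [ 516.6 -298.2  217.2] open 0.241 F [-0.5 -0.2 -2.3]
tilt x: [ 0.     0.001 -1.   ]  tool y: [-0.037  0.999  0.001]  z: [0.999 0.037 0.   ]
turn units(6deg): [ 0.02  0.   -0.01]
shift units, now axes: [1.91 0.46 0.04]  final axes: [1.91 0.46 0.04]
```

```bash
python3 -m creep '1 0.2 0.16 0.02 0 0 0;1 0.4 0.2 0.02 0 0 0;1 0.5 0.1 0 0 0 0;1 0.4 0 0 0 0 0;1 0.2 0 0 0 0 0;1 0.1 0 0 0 0 0;1 0 0 0 0 0 0;1 0 0 0 0 0 0'
python3 - <<'E'
from h import *
plan((517,-289,179),2)
E
```

```text
clock: 10.4
tcp_pos: [516.8, -290.0, 328.3]
tool_rot: [-0.012, 0.707, 0.012, 0.707]
contact_force: [0.2, 0.6, -3.9]
opening: 0.235
clk 10.4 tcp [ 516.8 -290.   328.3] grasp [ 516.9 -290.1  181.3] open 0.235 F [ 0.2  0.6 -3.9]
tilt x: [ 0.001 -0.    -1.   ]  tool y: [-0.035  0.999 -0.   ]  z: [0.999 0.035 0.001]
turn units(6deg): [0.   0.01 0.  ]
shift units, now axes: [0.12 0.05 0.01]  final axes: [0.12 0.05 0.01]
```

```bash
python3 -m creep '1 0.05 0 0 0 0 0;1 0.05 0 0 0 0 0;1 0 0 0 0 0 0'
python3 - <<'E'
from h import *
plan((517,-289,179),2)
im=ctrl.snapshot("side");cv2.imwrite("pics/d_side.png",cv2.resize(im[210:380,200:400],None,fx=3.5,fy=3.5)[:,:,::-1])
E
```

```text
clock: 10.7
tcp_pos: [516.8, -289.9, 326.2]
tool_rot: [-0.013, 0.707, 0.012, 0.707]
contact_force: [0.1, 0.2, -3.2]
opening: 0.241
clk 10.7 tcp [ 516.8 -289.9  326.2] grasp [ 516.8 -289.9  179.2] open 0.241 F [ 0.1  0.2 -3.2]
tilt x: [ 0. -0. -1.]  tool y: [-0.035  0.999 -0.   ]  z: [0.999 0.035 0.   ]
turn units(6deg): [0. 0. 0.]
shift units, now axes: [0.01 0.05 0.01]  final axes: [0.01 0.05 0.01]
```

View pics/d_side.png

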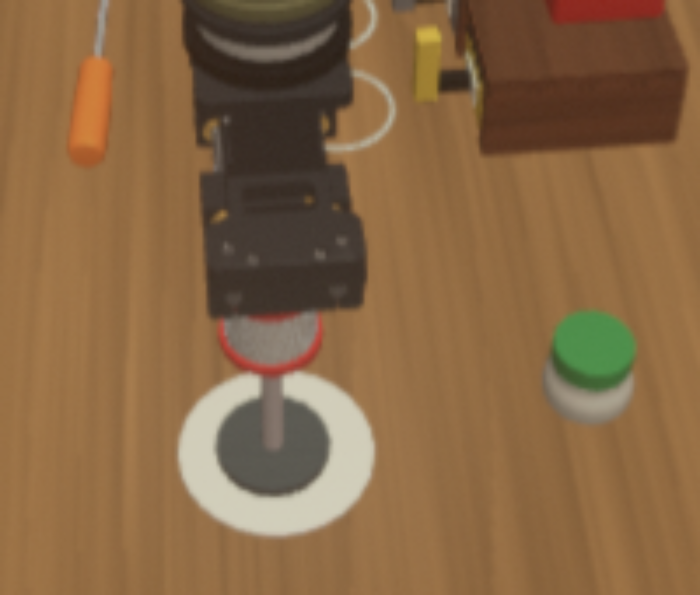

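Side crop: the base disc at (273,447) sits in the coaster disc (277,453), centred. The weight is still carried, so I feel for contact.

```bash
python3 -m creep '1 0.03 0 0 0 0 0;1 0 0 0 0 0 0'; python3 -m creep '1 0.03 0 0 0 0 0;1 0 0 0 0 0 0'; python3 -m creep '1 0.03 0 0 0 0 0;1 0 0 0 0 0 0'
```

```text
clock: 10.95
tcp_pos: [516.9, -289.9, 326.1]
tool_rot: [-0.013, 0.707, 0.012, 0.707]
contact_force: [-1.0, 1.7, 2.7]
opening: 0.24
clock: 11.15
tcp_pos: [517.1, -289.9, 326.1]
tool_rot: [-0.013, 0.706, 0.012, 0.708]
contact_force: [-2.8, 0.2, 6.8]
opening: 0.242
clock: 11.35
tcp_pos: [517.3, -289.8, 326.1]
tool_rot: [-0.013, 0.706, 0.012, 0.708]
contact_force: [-3.3, 0.9, 10.0]
opening: 0.24
```

```bash
python3 -m creep '1 -0.04 0 0 0 0 0;0.3 0 0 0 0 0 0;0.2 0 0 0 0 0 0;-0.2 0 0 0 0 0 0;-0.6 0 0 0 0 0 0;-1 0 0 0 0 0 0;-1 0 0 0 0 0 0;-1 0 0 0 0 0 0'
python3 -m creep '-1 0 0 0 0 0 0;-1 -0.3 0 0 0 0 0;-1 -1 0 0 0 0 0;-1 -1 0 0 0 0 0;-1 -0.7 0 0 0 0 0'
python3 - <<'E'
from h import *
plan((632,-12.5,150),2)
im=ctrl.snapshot("side");cv2.imwrite("pics/e_side.png",cv2.resize(im[210:380,200:400],None,fx=3.5,fy=3.5)[:,:,::-1])
im=ctrl.snapshot("top");cv2.imwrite("pics/e_top.png",cv2.resize(im[90:260,220:440],None,fx=3.5,fy=3.5)[:,:,::-1])
E
```

```text
clock: 12.15
tcp_pos: [516.7, -289.8, 325.0]
tool_rot: [-0.012, 0.707, 0.013, 0.707]
contact_force: [0.2, 0.1, -0.5]
opening: 0.832
clock: 12.65
tcp_pos: [517.0, -289.8, 386.8]
tool_rot: [-0.013, 0.706, 0.012, 0.708]
contact_force: [0.2, 0.5, -0.2]
opening: 1.003
clk 12.65 tcp [ 517.  -289.8  386.8] grasp [ 517.2 -289.9  239.8] open 1.003 F [ 0.2  0.5 -0.2]
tilt x: [ 0.002 -0.    -1.   ]  tool y: [-0.035  0.999 -0.001]  z: [0.999 0.035 0.002]
turn units(6deg): [0.01 0.02 0.01]
shift units, now axes: [ 4.49 13.66  6.23]  final axes: [ 4.49 13.66  6.23]
```

View pics/e_side.png

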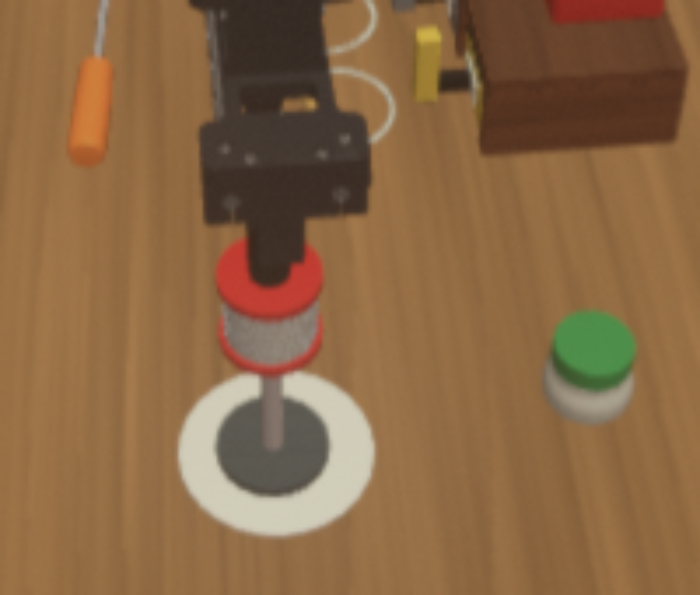

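View pics/e_top.png

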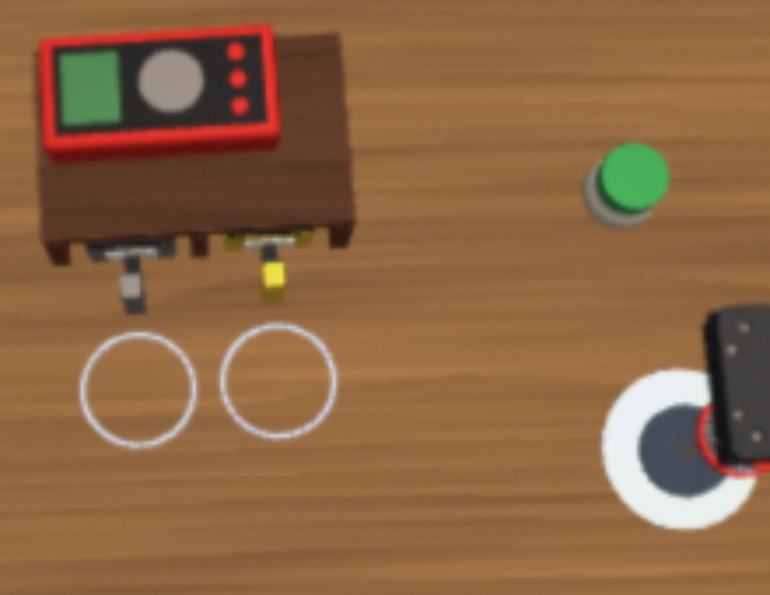

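The side crop shows the stand alone and upright on the coaster, and the gripper clear of it. In the top crop the yellow handle is at (273,274) and the ring at (278,381). Now to the handle.

```bash
python3 -m creep '-1 0 0.5 0.2 0 0 0;-1 0 0.9 0.41 0 0 0;-1 0 0.95 0.43 0 0 0;-1 0 0.95 0.43 0 0 0;-1 0 0.95 0.43 0 0 0;-1 0 0.95 0.43 0 0 0;-1 0 0.95 0.43 0 0 0;-1 0 0.95 0.43 0 0 0'
python3 -m creep '-1 0 0.95 0.43 0 0 0;-1 0.5 0.95 0.43 0 0 0;-1 0.8 0.95 0.43 0 0 0;-1 0.8 0.95 0.43 0 0 0;-1 0.8 0.95 0.43 0 0 0;-1 0.5 0.95 0.43 0 0 0;-1 0.2 0.6 0.3 0 0 0;-1 0 0 0 0 0 0'
python3 - <<'E'
from h import *
ct=ctrl.calibration("top")
print(at_z(ct,(220+273/3.5-.4,90+274/3.5-.4),62),at_z(ct,(220+278/3.5-.4,90+381/3.5-.4),0))
plan((631.5,-12.5,45),2)
c=ctrl.calibration("wrist");im=ctrl.snapshot("wrist");cv2.imwrite(f"pics/f_wrist.png",im[:,:,::-1])
print(proj(c,(632,-12.5,62)),proj(c,(572,-14,0)))
E
```

```text
clock: 13.55
tcp_pos: [575.5, -143.8, 383.9]
tool_rot: [-0.013, 0.708, 0.013, 0.706]
contact_force: [0.8, 0.1, 0.6]
opening: 1.0
clock: 14.35
tcp_pos: [628.6, -14.6, 312.1]
tool_rot: [-0.013, 0.707, 0.015, 0.707]
contact_force: [-0.8, -0.7, -0.3]
opening: 1.0
[632.5315173  -11.60693277  62.        ] [572.22174464 -15.32518895   0.        ]
clk 14.35 tcp [628.6 -14.6 312.1] grasp [628.5 -14.3 165.1] open 1.0 F [-0.8 -0.7 -0.3]
tilt x: [-0.001  0.002 -1.   ]  tool y: [-0.039  0.999  0.002]  z: [ 0.999  0.039 -0.001]
turn units(6deg): [ 0.04 -0.01 -0.02]
shift units, now axes: [6.   0.09 0.15]  final axes: [6.   0.1  0.15]
[287.286779   226.18232211] [287.77522221 130.28276171]
```

View pics/f_wrist.png

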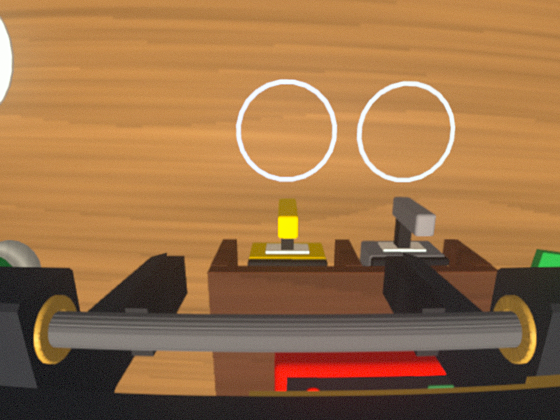

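Wrist view: yellow handle top at (288,227) against the predicted (287,226), and the right ring at (287,130) matches. Descending.

```bash
python3 -m creep '-1 1 0.09 0.15 0 0 0;-1 1 0 0 0 0 0;-1 1 0 0 0 0 0;-1 1 0 0 0 0 0;-1 1 0 0 0 0 0;-1 0.6 0 0 0 0 0;-1 0.4 0 0 0 0 0;-1 0 0 0 0 0 0'
python3 -c "
from h import *
plan((631.5,-12.5,45),2)"
python3 -m creep '0 0 0 0 0 0 0;0.5 0 0 0 0 0 0;1 0 0 0 0 0 0;1 0 0 0 0 0 0;1 0 0 0 0 0 0;1 0 0 0 0 0 0;1 0 0 0 0 0 0;1 0 0 0 0 0 0'
python3 -m creep '1 0 0 0 0 0 0;1 0 0 0 0 0 0;1 0 0 0 0 0 0;1 0 0 0 0 0 0'
python3 -c "
from h import *
plan((485,-18,45),2)"
```

```text
clock: 15.2
tcp_pos: [631.2, -16.5, 192.6]
tool_rot: [-0.012, 0.707, 0.012, 0.707]
contact_force: [-0.2, -0.6, 0.5]
opening: 1.001
clk 15.2 tcp [631.2 -16.5 192.6] grasp [631.1 -16.5  45.6] open 1.001 F [-0.2 -0.6  0.5]
tilt x: [-0.001 -0.    -1.   ]  tool y: [-0.035  0.999 -0.   ]  z: [ 0.999  0.035 -0.001]
turn units(6deg): [-0.   -0.01  0.  ]
shift units, now axes: [0.03 0.2  0.02]  final axes: [0.03 0.2  0.02]
clock: 16.0
tcp_pos: [631.5, -15.8, 193.1]
tool_rot: [-0.012, 0.707, 0.013, 0.707]
contact_force: [-0.6, -0.3, 0.2]
opening: 0.297
clock: 16.4
tcp_pos: [631.5, -15.6, 193.1]
tool_rot: [-0.012, 0.707, 0.013, 0.707]
contact_force: [-0.1, 0.2, -0.9]
opening: 0.158
clk 16.4 tcp [631.5 -15.6 193.1] grasp [631.5 -15.6  46.1] open 0.158 F [-0.1  0.2 -0.9]
tilt x: [-0.  0. -1.]  tool y: [-0.036  0.999  0.   ]  z: [ 0.999  0.036 -0.   ]
turn units(6deg): [ 0.01 -0.   -0.  ]
shift units, now axes: [ 0.05  0.14 -7.32]  final axes: [ 0.05  0.14 -7.32]
```

```bash
python3 -m creep '1 0 0.03 -0.2 0 0 0;1 0 0.03 -0.4 0 0 0;1 0 0.03 -0.6 0 0 0;1 0 0 -0.7 0 0 0;1 0 0 -0.7 0 0 0;1 0 0 -0.7 0 0 0;1 0 0 -0.7 0 0 0;1 0 0 -0.7 0 0 0'
python3 -m creep '1 0 0 -0.7 0 0 0;1 0 0 -0.7 0 0 0;1 0 0 -0.5 0 0 0;1 0 0 -0.3 0 0 0;1 0 0 -0.1 0 0 0;1 0 0 0 0 0 0'
python3 - <<'E'
from h import *
plan((485,-18,45),2)
im=ctrl.snapshot("side");cv2.imwrite("pics/g_side.png",cv2.resize(im[150:300,220:400],None,fx=4,fy=4)[:,:,::-1])
im=ctrl.snapshot("top");cv2.imwrite("pics/g_top.png",cv2.resize(im[90:260,200:420],None,fx=3.5,fy=3.5)[:,:,::-1])
E
```

```text
clock: 17.2
tcp_pos: [536.4, -17.5, 193.3]
tool_rot: [-0.012, 0.707, 0.012, 0.707]
contact_force: [1.4, -0.6, -1.2]
opening: 0.156
clock: 17.8
tcp_pos: [491.1, -19.1, 193.1]
tool_rot: [-0.013, 0.707, 0.012, 0.707]
contact_force: [-1.1, -0.1, -1.2]
opening: 0.154
clk 17.8 tcp [491.1 -19.1 193.1] grasp [490.9 -19.1  46.1] open 0.154 F [-1.1 -0.1 -1.2]
tilt x: [-0.001 -0.    -1.   ]  tool y: [-0.035  0.999 -0.   ]  z: [ 0.999  0.035 -0.001]
turn units(6deg): [ 0.   -0.01  0.  ]
shift units, now axes: [ 0.06  0.06 -0.3 ]  final axes: [ 0.06  0.06 -0.3 ]
```

View pics/g_side.png

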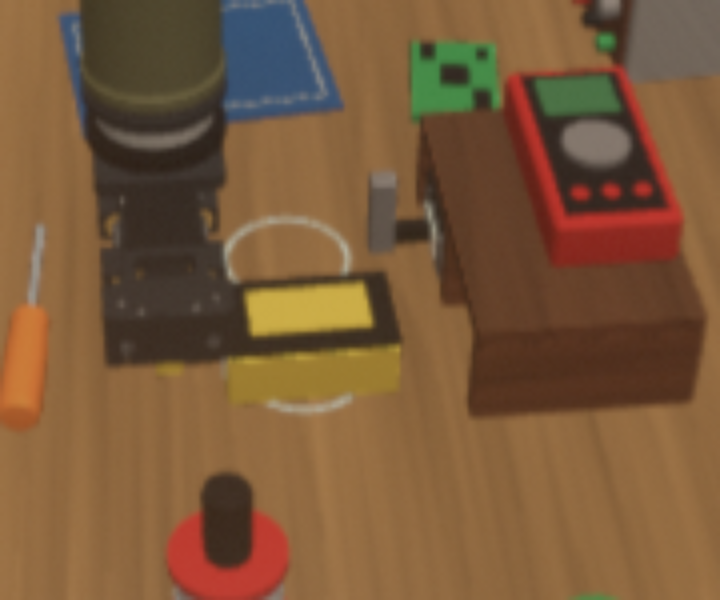

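View pics/g_top.png

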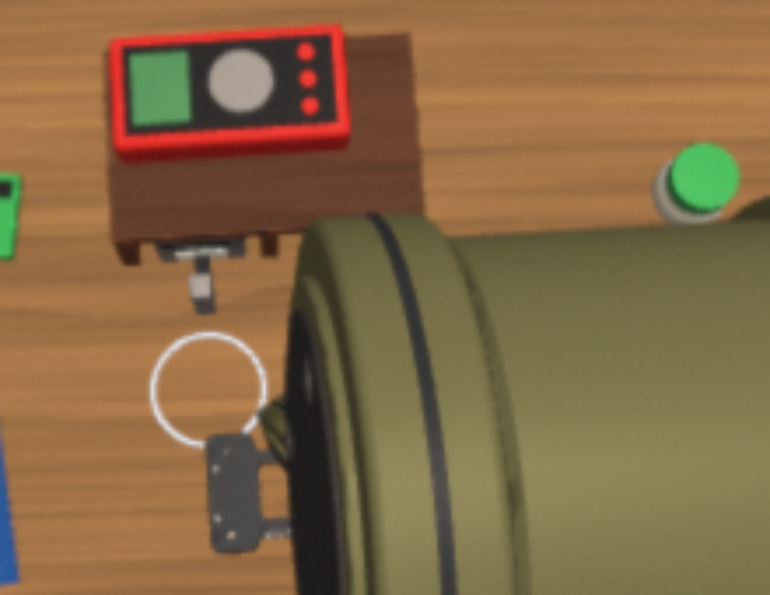

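The box is out: its lid is at about (313,316) in the side crop, 60+ mm clear of the riser front. I release the handle, rise, and regrasp by the body for a level set-down.

```bash
python3 -m creep '0.3 0 0 0 0 0 0;-0.5 0 0 0 0 0 0;-1 0 0 0 0 0 0;-1 0 0 0 0 0 0;-1 0 0 0 0 0 0;-1 -0.5 0 0 0 0 0;-1 -1 0 0 0 0 0;-1 -1 0 0 0 0 0'
python3 -m creep '-1 -1 0 0 0 0 0;-1 -1 0 0 0 0 0;-1 -0.5 0 0.5 0 0 0;-1 0 0 0.9 0 0 0;-1 0 0 0.9 0 0 0;-1 0 0 0.9 0 0 0;-1 0 0 0.7 0 0 0;-1 0 0 0 0 0 0'
python3 - <<'E'
from h import *
cs=ctrl.calibration("side")
B=lambda u,v,z:at_z(cs,(220+u/4-.4,150+v/4-.4),z)[:2].round(1)
print([B(*p,44) for p in ((385,272),(400,342),(230,362),(245,287))])
plan((573,-16,28),2)
im=ctrl.snapshot("side");cv2.imwrite("pics/h_side.png",cv2.resize(im[150:300,220:400],None,fx=4,fy=4)[:,:,::-1])
im=ctrl.snapshot("wrist");cv2.imwrite("pics/h_wrist.png",im[:,:,::-1])
c=ctrl.calibration("wrist")
y=np.radians(2)
for a,b in ((-50,-30),(50,-30),(50,30),(-50,30),(0,0)):
    print(proj(c,(573+a*np.cos(y)-b*np.sin(y),-16+a*np.sin(y)+b*np.cos(y),44)).round(0))
E
```

```text
clock: 18.7
tcp_pos: [491.3, -19.0, 244.1]
tool_rot: [-0.013, 0.707, 0.013, 0.707]
contact_force: [0.5, -0.7, -0.7]
opening: 0.86
clock: 19.5
tcp_pos: [570.8, -16.2, 293.8]
tool_rot: [-0.012, 0.706, 0.013, 0.708]
contact_force: [-0.0, -0.5, -0.1]
opening: 1.001
[array([622.3,  14.9]), array([624.4, -45.5]), array([527.1, -55.9]), array([539. ,   6.7])]
clk 19.5 tcp [570.8 -16.2 293.8] grasp [571.2 -16.1 146.8] open 1.001 F [-0.  -0.5 -0.1]
tilt x: [ 0.003  0.001 -1.   ]  tool y: [-0.035  0.999  0.001]  z: [0.999 0.035 0.003]
turn units(6deg): [-0.    0.03 -0.01]
shift units, now axes: [5.94 0.   0.09]  final axes: [5.94 0.01 0.11]
[238. 152.]
[243. 295.]
[328. 295.]
[333. 152.]
[286. 227.]
```

View pics/h_wrist.png

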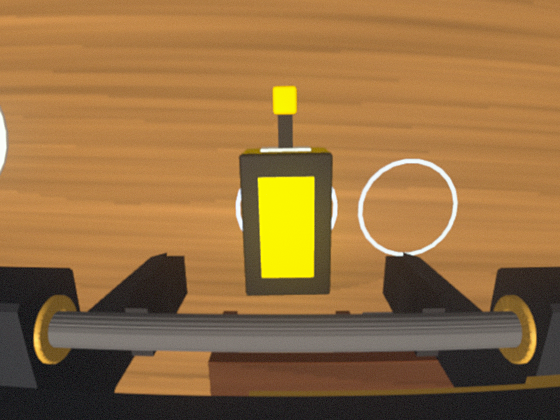

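View pics/h_side.png

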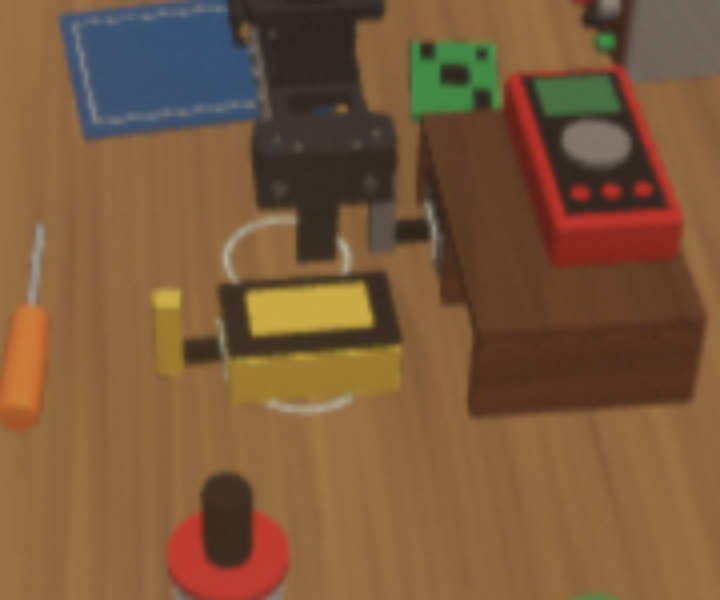

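Wrist view: lid corners (240,154), (247,294), (330,293) and (331,153) match the prediction within 3 px, so the box is centred between the jaws.

```bash
python3 -m creep '-1 1 0 0.1 0 0 0;-1 1 0 0 0 0 0;-1 1 0 0 0 0 0;-1 1 0 0 0 0 0;-1 1 0 0 0 0 0;-1 0.6 0 0 0 0 0;-1 0.3 0 0 0 0 0;-1 0 0 0 0 0 0'
python3 -m creep '0 0 0 0 0 0 0;0.3 0 0 0 0 0 0;1 0 0 0 0 0 0;1 0 0 0 0 0 0;1 0 0 0 0 0 0;1 0 0 0 0 0 0;1 0 0 0 0 0 0'
python3 -c "
from h import *
plan((520,295,80),7)"
```

```text
clock: 20.4
tcp_pos: [571.0, -16.1, 174.8]
tool_rot: [-0.013, 0.707, 0.013, 0.707]
contact_force: [-0.5, 0.2, -0.8]
opening: 1.0
clock: 21.1
tcp_pos: [571.7, -15.9, 175.7]
tool_rot: [-0.012, 0.707, 0.013, 0.707]
contact_force: [-1.3, 1.3, 4.9]
opening: 0.677
clk 21.1 tcp [571.7 -15.9 175.7] grasp [571.9 -15.8  28.7] open 0.677 F [-1.3  1.3  4.9]
tilt x: [ 0.001  0.    -1.   ]  tool y: [-0.036  0.999  0.   ]  z: [0.999 0.036 0.001]
turn units(6deg): [-0.83  0.01 -0.  ]
shift units, now axes: [-2.56 15.63 -2.03]  final axes: [-2.57 15.74 -0.67]
```

```bash
python3 -m creep '1 -0.2 0 0 0 0 0;1 -0.5 0 0 0 0 0;1 -0.8 0 0 -0.2 0 0;1 -0.8 0 0 -0.3 0 0;1 -0.8 0 0 -0.33 0 0;1 -0.6 0 0 0 0 0;1 -0.2 0 0 0 0 0;1 0 0 0 0 0 0'
python3 - <<'E'
from h import *
plan((520,295,33),7)
im=ctrl.snapshot("side");cv2.imwrite("pics/i_side.png",cv2.resize(im[120:300,170:400],None,fx=3.3,fy=3.3)[:,:,::-1])
E
```

```text
clock: 21.9
tcp_pos: [571.5, -16.3, 253.6]
tool_rot: [-0.043, 0.706, 0.043, 0.706]
contact_force: [-0.4, -0.2, -2.7]
opening: 0.677
clk 21.9 tcp [571.5 -16.3 253.6] grasp [571.6 -16.3 106.6] open 0.677 F [-0.4 -0.2 -2.7]
tilt x: [ 0.001  0.    -1.   ]  tool y: [-0.121  0.993 -0.   ]  z: [0.993 0.121 0.001]
turn units(6deg): [-0.01  0.01  0.  ]
shift units, now axes: [ 3.68 15.76 -0.67]  final axes: [ 3.68 15.76 -0.66]
```

View pics/i_side.png

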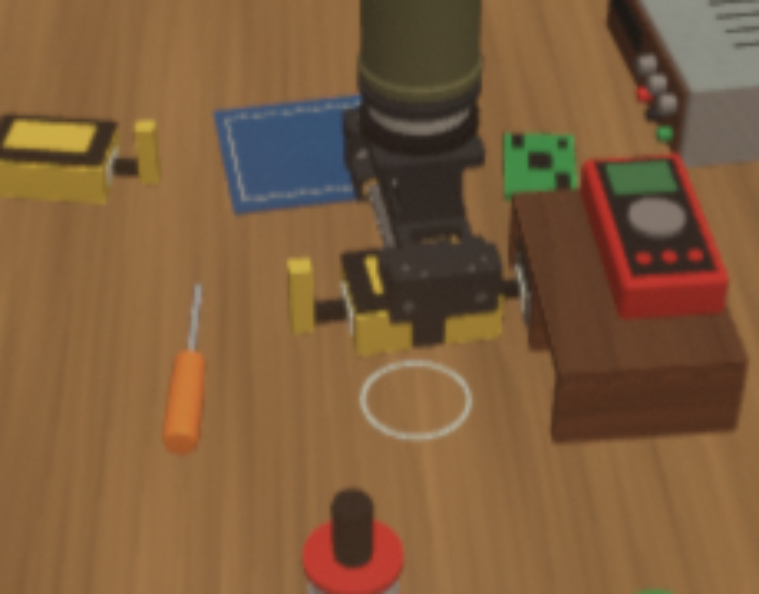

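The box hangs level at about (425,300). Moving to the mat.

```bash
python3 -m creep '1 0 0.3 -0.05 0 0 0;1 0 0.6 -0.05 0 0 0;1 0 0.9 -0.05 0 0 0;1 0 0.95 -0.05 0 0 0;1 0 0.95 -0.05 0 0 0;1 0 0.95 -0.05 0 0 0;1 0 0.95 -0.05 0 0 0;1 0 0.95 -0.05 0 0 0'
python3 -m creep '1 0 0.95 -0.05 0 0 0;1 0 0.95 -0.05 0 0 0;1 0 0.95 -0.05 0 0 0;1 0 0.95 -0.05 0 0 0;1 0 0.95 -0.05 0 0 0;1 0 0.95 -0.02 0 0 0;1 0 0.95 0 0 0 0;1 0 0.95 0 0 0 0'
python3 -m creep '1 0 0.8 0 0 0 0;1 0 0.5 0 0 0 0;1 0 0.2 0 0 0 0;1 0 0 0 0 0 0'
python3 -c "
from h import *
plan((520,295,33),7)"
```

```text
clock: 22.75
tcp_pos: [546.7, 115.1, 252.6]
tool_rot: [-0.044, 0.706, 0.044, 0.705]
contact_force: [0.0, 0.4, -2.2]
opening: 0.68
clock: 23.55
tcp_pos: [522.4, 265.2, 252.6]
tool_rot: [-0.044, 0.706, 0.044, 0.705]
contact_force: [0.8, 0.6, -3.9]
opening: 0.68
clock: 23.95
tcp_pos: [519.7, 293.2, 253.0]
tool_rot: [-0.043, 0.706, 0.043, 0.706]
contact_force: [-0.4, -0.2, -3.0]
opening: 0.679
clk 23.95 tcp [519.7 293.2 253. ] grasp [519.7 293.1 106. ] open 0.679 F [-0.4 -0.2 -3. ]
tilt x: [-0. -0. -1.]  tool y: [-0.123  0.992 -0.   ]  z: [ 0.992  0.123 -0.   ]
turn units(6deg): [ 0.01 -0.    0.  ]
shift units, now axes: [3.65 0.09 0.02]  final axes: [3.65 0.09 0.02]
```

```bash
python3 -m creep '1 0.4 0.09 0 0 0 0;1 0.8 0 0 0 0 0;1 0.9 0 0 0 0 0;1 0.7 0 0 0 0 0;1 0.4 0 0 0 0 0;1 0.2 0 0 0 0 0;1 0.1 0 0 0 0 0;1 0 0 0 0 0 0'
python3 -m creep '1 0.1 0 0 0 0 0;1 0 0 0 0 0 0'
python3 -c "
from h import *
plan((520,295,32),7)"
```

```text
clock: 24.75
tcp_pos: [519.9, 294.8, 183.3]
tool_rot: [-0.043, 0.706, 0.043, 0.706]
contact_force: [-0.5, -0.4, -1.7]
opening: 0.681
clock: 24.95
tcp_pos: [519.9, 294.7, 181.4]
tool_rot: [-0.043, 0.706, 0.043, 0.706]
contact_force: [-0.5, 0.7, -1.8]
opening: 0.677
clk 24.95 tcp [519.9 294.7 181.4] grasp [519.9 294.8  34.4] open 0.677 F [-0.5  0.7 -1.8]
tilt x: [ 0.001  0.    -1.   ]  tool y: [-0.122  0.993  0.   ]  z: [0.993 0.122 0.001]
turn units(6deg): [ 0.    0.01 -0.  ]
shift units, now axes: [0.12 0.01 0.01]  final axes: [0.12 0.01 0.01]
```

```bash
python3 -m creep '1 0.05 0 0 0 0 0;1 0.04 0 0 0 0 0;1 0 0 0 0 0 0'
python3 -m creep '1 0.04 0 0 0 0 0;1 0 0 0 0 0 0'
python3 -m creep '1 0.03 0 0 0 0 0;1 0 0 0 0 0 0'
```

```text
clock: 25.25
tcp_pos: [519.7, 294.7, 179.3]
tool_rot: [-0.043, 0.706, 0.043, 0.706]
contact_force: [-0.1, 0.2, -3.0]
opening: 0.675
clock: 25.45
tcp_pos: [519.8, 294.7, 178.7]
tool_rot: [-0.043, 0.706, 0.043, 0.706]
contact_force: [-0.9, -0.4, -0.8]
opening: 0.672
clock: 25.65
tcp_pos: [519.8, 294.7, 178.7]
tool_rot: [-0.043, 0.706, 0.043, 0.706]
contact_force: [-2.1, -1.6, 5.2]
opening: 0.676
```

Contact made at the expected height (grasp point at 31.7 mm). I release and rise.

```bash
python3 -m creep '1 -0.02 0 0 0 0 0;0 0 0 0 0 0 0;-0.5 0 0 0 0 0 0;-1 0 0 0 0 0 0;-1 0 0 0 0 0 0;-1 0 0 0 0 0 0;-1 -0.3 0 0 0 0 0;-1 -0.8 0 0 0 0 0'
python3 -m creep '-1 -1 0 0 0 0 0;-1 -1 0 0 0 0 0;-1 -1 0 0 0 0 0;-1 -1 0 0 0 0 0;-1 -1 0 0 0 0 0;-1 -1 0 0 0 0 0;-1 -1 0 0 0 0 0;-1 -1 0 0 0 0 0'
python3 - <<'E'
from h import *
plan((517,-290,220),2)
im=ctrl.snapshot("wrist");cv2.imwrite("pics/j_wrist.png",im[:,:,::-1])
c=ctrl.calibration("wrist")
print(ctrl.landmark_of("wrist","yellow_box"),[at_z(c,d["uv"],0) for d in ctrl.landmark_of("wrist","yellow_box")])
E
```

```text
clock: 26.45
tcp_pos: [519.2, 294.4, 200.0]
tool_rot: [-0.044, 0.707, 0.043, 0.705]
contact_force: [0.6, 0.4, 0.2]
opening: 1.003
clock: 27.25
tcp_pos: [519.5, 294.5, 362.6]
tool_rot: [-0.043, 0.705, 0.043, 0.706]
contact_force: [-0.2, -0.4, -0.7]
opening: 0.998
clk 27.25 tcp [519.5 294.5 362.6] grasp [519.7 294.6 215.6] open 0.998 F [-0.2 -0.4 -0.7]
tilt x: [ 0.001  0.001 -1.   ]  tool y: [-0.122  0.993  0.001]  z: [0.993 0.122 0.001]
turn units(6deg): [ 0.84  0.01 -0.01]
shift units, now axes: [ -0.24 -28.99  -3.69]  final axes: [ -0.22 -29.2   -1.15]
[{'uv': [285.4, 193.5], 'confidence': 0.82}] [array([528.84409152, 297.77169426,   0.        ])]
```

View pics/j_wrist.png

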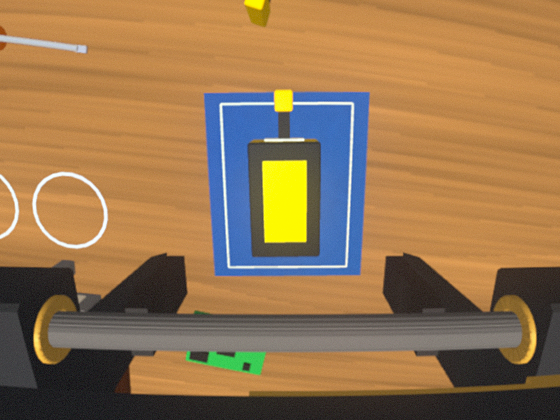

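Wrist view: the box is level and centred within the mat's white border (lid (249–320, 142–256), border (221–353, 103–268)). Back to the stand.

```bash
python3 -m creep '-1 -0.4 0 0 0.42 0 0;-1 -0.8 0 0 0.42 0 0;-1 0 -0.5 0 0 0 0;-1 0 -1 -0.05 0 0 0;-1 0 -1 -0.05 0 0 0;-1 0 -1 -0.05 0 0 0;-1 0 -1 -0.05 0 0 0;-1 0 -1 -0.05 0 0 0'
python3 -m creep '-1 0 -1 -0.05 0 0 0;-1 0 -1 -0.05 0 0 0;-1 0 -1 -0.05 0 0 0;-1 0 -1 -0.05 0 0 0;-1 0 -1 -0.05 0 0 0;-1 0 -1 -0.05 0 0 0;-1 0 -1 -0.05 0 0 0;-1 0 -1 -0.05 0 0 0'
python3 -m creep '-1 0 -1 -0.05 0 0 0;-1 0 -1 -0.05 0 0 0;-1 0 -1 -0.05 0 0 0;-1 0 -1 -0.05 0 0 0;-1 0 -1 -0.05 0 0 0;-1 0 -1 -0.05 0 0 0;-1 0 -1 -0.05 0 0 0;-1 0 -1 -0.05 0 0 0'
python3 -c "
from h import *
plan((517,-290,230),2)"
```

```text
clock: 28.2
tcp_pos: [518.1, 182.7, 383.3]
tool_rot: [-0.012, 0.708, 0.012, 0.706]
contact_force: [0.2, -0.3, 0.1]
opening: 1.001
clock: 29.0
tcp_pos: [515.3, 22.7, 383.4]
tool_rot: [-0.012, 0.708, 0.012, 0.706]
contact_force: [0.4, -0.0, -0.5]
opening: 1.0
clock: 29.8
tcp_pos: [512.6, -137.3, 383.3]
tool_rot: [-0.012, 0.708, 0.012, 0.706]
contact_force: [-0.6, -0.4, -0.2]
opening: 1.005
clk 29.8 tcp [ 512.6 -137.3  383.3] grasp [ 512.3 -137.3  236.3] open 1.005 F [-0.6 -0.4 -0.2]
tilt x: [-0.002  0.    -1.   ]  tool y: [-0.034  0.999  0.   ]  z: [ 0.999  0.034 -0.002]
turn units(6deg): [-0.01 -0.02 -0.  ]
shift units, now axes: [ 0.32 -7.64 -0.04]  final axes: [ 0.32 -7.64 -0.05]
```

```bash
python3 -m creep '-1 0 -1 0 0 0 0;-1 0 -1 0 0 0 0;-1 0 -1 0 0 0 0;-1 0 -1 0 0 0 0;-1 0 -1 0 0 0 0;-1 0 -1 0 0 0 0;-1 0 -0.8 0 0 0 0;-1 0 -0.4 0 0 0 0'
python3 -m creep '-1 0 0 0 0 0 0;-1 0 0 0 0 0 0'
python3 - <<'E'
from h import *
plan((517,-290,179),2)
im=ctrl.snapshot("wrist");cv2.imwrite("pics/k_wrist.png",im[:,:,::-1])
c=ctrl.calibration("wrist");print(proj(c,(517,-290,194)),proj(c,(517,-290,4)))
E
```

```text
clock: 30.6
tcp_pos: [517.6, -281.8, 383.5]
tool_rot: [-0.011, 0.708, 0.011, 0.706]
contact_force: [-0.5, -0.0, -0.4]
opening: 0.998
clock: 30.8
tcp_pos: [518.5, -278.9, 384.1]
tool_rot: [-0.012, 0.707, 0.013, 0.707]
contact_force: [0.5, 0.5, 1.1]
opening: 0.998
clk 30.8 tcp [ 518.5 -278.9  384.1] grasp [ 518.5 -278.7  237.1] open 0.998 F [0.5 0.5 1.1]
tilt x: [-0.     0.001 -1.   ]  tool y: [-0.035  0.999  0.001]  z: [ 0.999  0.035 -0.   ]
turn units(6deg): [ 0.   -0.   -0.01]
shift units, now axes: [ 2.9  -0.56 -0.09]  final axes: [ 2.9  -0.55 -0.09]
[262.18123797 250.70342787] [273.27110008 182.24613651]
```

View pics/k_wrist.png

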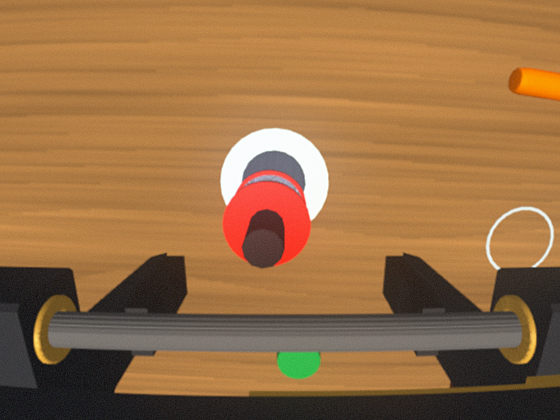

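Wrist view: knob top at (263,249) against the predicted (262,251). The stand has not moved.

```bash
python3 -m creep '-1 0 -0.35 -0.08 0 0 0;-1 0 -0.2 0 0 0 0;-1 0.7 0 0 0 0 0;-1 0.9 0 0 0 0 0;-1 0.7 0 0 0 0 0;-1 0.4 0 0 0 0 0;-1 0.2 0 0 0 0 0;-1 0 0 0 0 0 0'
python3 -c "
from h import *
plan((517,-290,179),2)"
```

```text
clock: 31.65
tcp_pos: [517.3, -290.7, 326.0]
tool_rot: [-0.012, 0.707, 0.012, 0.707]
contact_force: [-0.3, -0.6, 0.9]
opening: 1.0
clk 31.65 tcp [ 517.3 -290.7  326. ] grasp [ 517.2 -290.7  179. ] open 1.0 F [-0.3 -0.6  0.9]
tilt x: [-0.  0. -1.]  tool y: [-0.035  0.999  0.   ]  z: [ 0.999  0.035 -0.   ]
turn units(6deg): [-0. -0. -0.]
shift units, now axes: [-0.    0.04 -0.01]  final axes: [-0.    0.04 -0.01]
```

```bash
python3 -m creep '0 0 0.04 0 0 0 0;0.3 0 0 0 0 0 0;0.6 0 0 0 0 0 0;1 0 0 0 0 0 0;1 0 0 0 0 0 0;1 0 0 0 0 0 0;1 0 0 0 0 0 0;1 0 0 0 0 0 0'
python3 -m creep '1 0 0 0 0 0 0;1 0 0 0 0 0 0;1 0 0 0 0 0 0;1 0 0 0 0 0 0;1 -0.2 0 0 0 0 0;1 -0.5 0 0 0 0 0;1 -0.8 0 0 0 0 0;1 -0.5 0 0 0 0 0'
python3 -c "
from h import *
plan((573,-11,218),2)"
```

```text
clock: 32.45
tcp_pos: [517.2, -290.0, 326.3]
tool_rot: [-0.012, 0.707, 0.012, 0.707]
contact_force: [-0.1, 0.7, 0.0]
opening: 0.299
clock: 33.25
tcp_pos: [517.4, -290.1, 367.7]
tool_rot: [-0.012, 0.707, 0.012, 0.707]
contact_force: [1.4, -0.0, -3.3]
opening: 0.24
clk 33.25 tcp [ 517.4 -290.1  367.7] grasp [ 517.6 -290.1  220.7] open 0.24 F [ 1.4 -0.  -3.3]
tilt x: [ 0.001 -0.    -1.   ]  tool y: [-0.034  0.999 -0.   ]  z: [0.999 0.034 0.001]
turn units(6deg): [-0.01  0.01  0.  ]
shift units, now axes: [ 0.13 13.85  3.26]  final axes: [ 0.13 13.85  3.27]
```

```bash
python3 -m creep '1 0 0.25 0.06 0 0 0;1 0 0.5 0.12 0 0 0;1 0 0.75 0.18 0 0 0;1 0 0.9 0.21 0 0 0;1 0 0.9 0.21 0 0 0;1 0 0.9 0.21 0 0 0;1 0 0.9 0.21 0 0 0;1 0 0.9 0.21 0 0 0'
python3 -m creep '1 0 0.9 0.21 0 0 0;1 0 0.9 0.21 0 0 0;1 0 0.9 0.21 0 0 0;1 0 0.9 0.21 0 0 0;1 0 0.9 0.21 0 0 0;1 0 0.9 0.21 0 0 0;1 0 0.9 0.21 0 0 0;1 0 0.6 0.14 0 0 0'
python3 -m creep '1 0 0.35 0.08 0 0 0;1 0 0.1 0.03 0 0 0;1 0 0 0 0 0 0;1 0 0 0 0 0 0'
python3 -c "
from h import *
plan((573,-11,175),2)"
```

```text
clock: 34.05
tcp_pos: [541.3, -166.4, 365.7]
tool_rot: [-0.012, 0.707, 0.013, 0.707]
contact_force: [-0.2, -0.1, -3.5]
opening: 0.238
clock: 34.85
tcp_pos: [568.5, -26.7, 365.9]
tool_rot: [-0.013, 0.707, 0.014, 0.707]
contact_force: [0.4, -0.0, -3.3]
opening: 0.236
clock: 35.25
tcp_pos: [570.5, -22.0, 366.2]
tool_rot: [-0.012, 0.707, 0.011, 0.707]
contact_force: [-0.5, -0.0, -2.9]
opening: 0.238
clk 35.25 tcp [570.5 -22.  366.2] grasp [570.4 -22.2 219.2] open 0.238 F [-0.5 -0.  -2.9]
tilt x: [-0.    -0.001 -1.   ]  tool y: [-0.033  0.999 -0.001]  z: [ 0.999  0.033 -0.   ]
turn units(6deg): [-0.02 -0.    0.01]
shift units, now axes: [2.21 0.55 0.15]  final axes: [2.21 0.55 0.15]
```

```bash
python3 -m creep '1 0 0.25 0.07 0 0 0;1 0.2 0.28 0.08 0 0 0;1 0.5 0 0 0 0 0;1 0.6 0 0 0 0 0;1 0.45 0 0 0 0 0;1 0.25 0 0 0 0 0;1 0.05 0 0 0 0 0;1 0 0 0 0 0 0'
python3 - <<'E'
from h import *
plan((572.7,-11.5,175),2)
im=ctrl.snapshot("side");cv2.imwrite("pics/l_side.png",cv2.resize(im[150:300,220:400],None,fx=4,fy=4)[:,:,::-1])
E
```

```text
clock: 36.05
tcp_pos: [573.3, -10.3, 325.1]
tool_rot: [-0.012, 0.707, 0.012, 0.707]
contact_force: [0.2, -0.9, -3.5]
opening: 0.239
clk 36.05 tcp [573.3 -10.3 325.1] grasp [573.3 -10.3 178.1] open 0.239 F [ 0.2 -0.9 -3.5]
tilt x: [-0.  0. -1.]  tool y: [-0.034  0.999  0.   ]  z: [ 0.999  0.034 -0.   ]
turn units(6deg): [-0.01 -0.   -0.  ]
shift units, now axes: [ 0.16 -0.06 -0.03]  final axes: [ 0.16 -0.06 -0.03]
```

View pics/l_side.png

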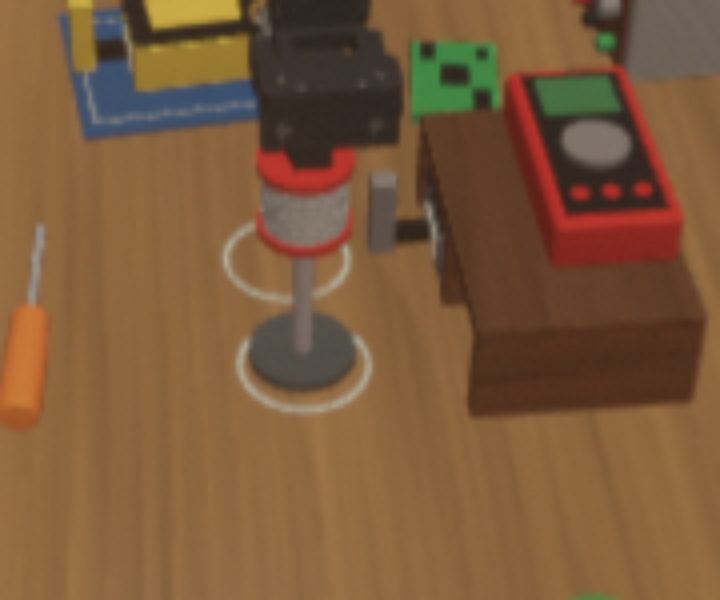

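The stand is upright just above the ring (base (302,350), ring (304,362)). Final lowering by feel.

```bash
python3 -m creep '1 0.06 -0.06 -0.02 0 0 0;1 0.05 0 0 0 0 0;1 0 0 0 0 0 0'
python3 -m creep '1 0.03 0 0 0 0 0;1 0 0 0 0 0 0'
python3 -m creep '1 0.03 0 0 0 0 0;1 0 0 0 0 0 0'
```

```text
clock: 36.4
tcp_pos: [572.9, -11.7, 323.2]
tool_rot: [-0.012, 0.707, 0.012, 0.707]
contact_force: [-0.6, 0.9, -2.6]
opening: 0.236
clock: 36.6
tcp_pos: [572.9, -11.5, 322.5]
tool_rot: [-0.012, 0.707, 0.012, 0.707]
contact_force: [0.4, 0.0, -2.9]
opening: 0.238
clock: 36.8
tcp_pos: [573.0, -11.4, 322.3]
tool_rot: [-0.012, 0.707, 0.012, 0.707]
contact_force: [-1.2, 1.7, 0.4]
opening: 0.24
```

```bash
python3 -m creep '0.4 0 0 0 0 0 0;0.2 0 0 0 0 0 0;-0.2 0 0 0 0 0 0;-0.6 0 0 0 0 0 0;-1 0 0 0 0 0 0;-1 0 0 0 0 0 0;-1 0 0 0 0 0 0;-1 0 0 0 0 0 0'
python3 -m creep '-1 -0.3 0 0 0 0 0;-1 -0.8 0 0 0 0 0;-1 -1 0 0 0 0 0;-1 -1 0 0 0 0 0;-1 -1 0 0 0 0 0;-1 0 -0.4 -0.5 0 0 0;-1 0 -0.8 -0.9 0 0 0;-1 0 -0.8 -0.9 0 0 0'
python3 -m creep '-1 0 -1 -0.8 0 0 0;-1 0 -1 -0.8 0 0 0;-1 0 -1 -0.8 0 0 0;-1 0 -1 -0.8 0 0 0;-1 0 -1 0 0 0 0;-1 0 -1 0 0 0 0;-1 0 -0.5 0 0 0 0;-1 0 0 0 0 0 0'
python3 - <<'E'
from h import *
plan()
for n in ("side","top"):
    im=ctrl.snapshot(n);cv2.imwrite(f"pics/m_{n}.png",im[:,:,::-1])
np.set_printoptions(precision=1,suppress=True)
for cam in("side","top"):
  c=ctrl.calibration(cam)
  for th,z in (("yellow_box",3),("reel_stand",0),("meter",68),("flux_tin",0),("module",0),("screwdriver",10)):
    print(cam,th,[(np.array(d["uv"]).round(),round(d["confidence"],2),at_z(c,d["uv"],z)[:2]) for d in ctrl.landmark_of(cam,th)])
E
```

```text
clock: 37.6
tcp_pos: [572.9, -11.5, 321.9]
tool_rot: [-0.012, 0.707, 0.012, 0.707]
contact_force: [0.2, -0.0, -0.4]
opening: 0.913
clock: 38.4
tcp_pos: [526.9, -53.9, 403.3]
tool_rot: [-0.012, 0.707, 0.012, 0.707]
contact_force: [-0.1, -0.5, -0.0]
opening: 1.001
clock: 39.2
tcp_pos: [468.0, -186.7, 403.4]
tool_rot: [-0.011, 0.707, 0.011, 0.707]
contact_force: [-0.2, 0.6, 0.0]
opening: 0.998
clk 39.2 tcp [ 468.  -186.7  403.4] grasp [ 467.8 -186.7  256.4] open 0.998 F [-0.2  0.6  0. ]
tilt x: [-0.001 -0.    -1.   ]  tool y: [-0.031  1.    -0.   ]  z: [ 1.     0.031 -0.001]
side yellow_box [(array([189., 171.]), 0.94, array([297.2, 278. ])), (array([267., 166.]), 0.59, array([515.2, 288.9]))]
side reel_stand []
side meter [(array([364., 195.]), 0.93, array([743.4,  63. ]))]
side flux_tin [(array([370., 321.]), 0.82, array([ 704.9, -257. ]))]
side module [(array([334., 171.]), 0.63, array([701.7, 257.5]))]
side screwdriver [(array([233., 236.]), 0.66, array([424.2,   1. ])), (array([365., 196.]), 0.57, array([763.2, 130.2])), (array([333., 172.]), 0.33, array([695. , 237.2]))]
top yellow_box [(array([181., 324.]), 0.91, array([285.7, 268.3])), (array([169., 226.]), 0.84, array([513. , 297.4]))]
top reel_stand []
top meter [(array([397., 144.]), 0.6, array([ 680.2, -239.7])), (array([266., 118.]), 0.56, array([749.5,  57. ])), (array([170., 225.]), 0.37, array([509.9, 274.8]))]
top flux_tin [(array([395., 145.]), 0.84, array([ 700.1, -256.5]))]
top module []
top screwdriver [(array([284., 265.]), 0.75, array([416.3,  24.6]))]
```

View pics/m_side.png

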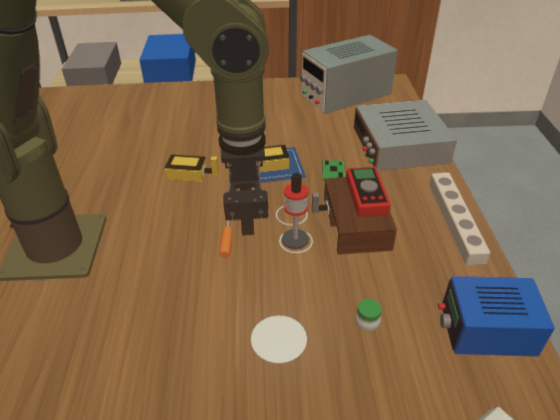

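View pics/m_top.png

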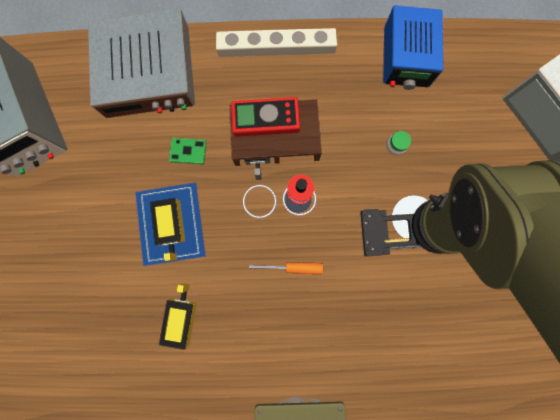

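Run:
```python
from h import *
im=cv2.imread("pics/m_top.png")
o=np.hstack([cv2.resize(im[175:275,125:215],(540,600)),cv2.resize(im[165:225,280:320],(260,390)) if 0 else np.zeros((600,1,3),np.uint8)])
c=ctrl.calibration("top")
y=np.radians(7)
for a,b in ((-50,-30),(50,-30),(50,30),(-50,30)):
    p=proj(c,(520.5+a*np.cos(y)-b*np.sin(y),295+a*np.sin(y)+b*np.cos(y),47))
    q=((p-[125,175]+.5)*6).astype(int);cv2.circle(o,tuple(int(v) for v in q),4,(0,0,255),-1)
cv2.imwrite("pics/n.png",o)
B=np.hstack([cv2.resize(im[165:225,270:330],(480,480))]);cv2.imwrite("pics/n2.png",B)
```

```text
(no output)
```

View pics/n.png

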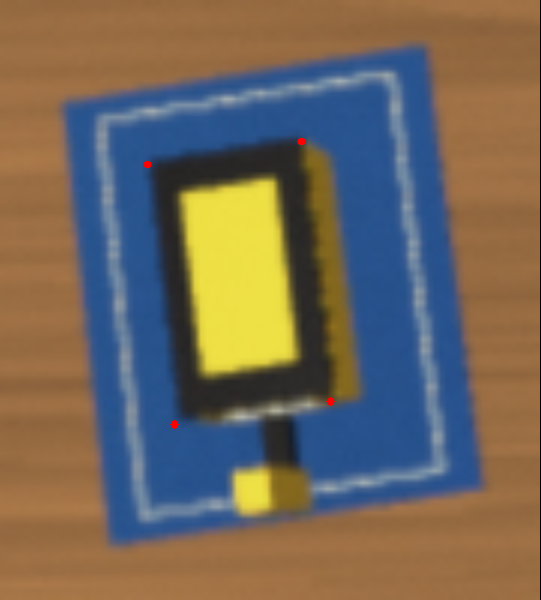

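View pics/n2.png

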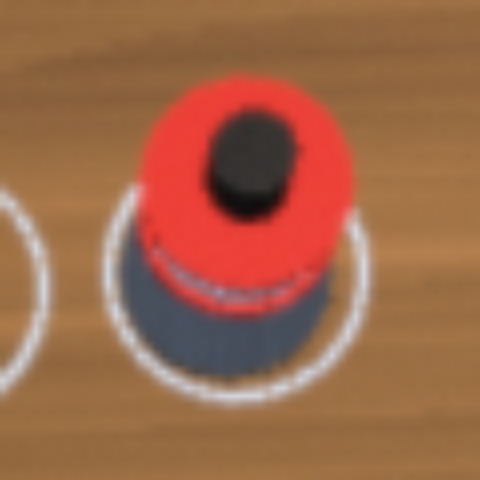

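The lid corners in the top picture match a box centred on the mat to within about 2 mm. The stand is upright with its base inside the ring. The gripper is clear of everything.

```bash
python3 -c "
from workcell import ctrl
print(ctrl.sign_off())"
```

```text
the job is handed in; nothing more can be done
None
```

I finished the job in the order asked and handed it in at about 40 s of the 72 s allowed. The sign-off gives no verdict.

**What I did**
- I lifted the reel stand by its knob onto the coaster.
- I pulled the yellow box (right bay) out by its handle, took hold of its body instead, and set it on the mat.
- I put the stand back on its ring and moved the gripper clear, open.
- Each set-down was lowered until the wrist force showed contact, then released.

**What the last checks showed**
- **Box:** its lid corners in the top picture match a box centred on the mat to about 2–3 mm, with the box turned to line up with the mat.
- **Stand:** it is upright with its base inside the ring. It is within about 2 mm of where it first stood, and about 3–4 mm from the ring's centre.
- **Bystanders:** the grey box, meter, flux tin, screwdriver, module and the look-alike yellow box appear unmoved in the pictures.
- **Forces:** the highest wrist force I read was about 10 N, well below the limit.

**What disagreed**
- **Stand detection:** the networks did not find the stand in the last pictures, so I judged it by eye and from the gripper's position.
- **Screwdriver:** one side-camera reading put it about 20 mm off, where it was partly behind the arm. The top camera agreed with its starting place to about 4 mm.
- **Box grip:** I closed on the handle with the gripper about 4 mm off centre. The box still came out straight.

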